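Close and lock the photometer lid, start the run

TASK

The cuvettes are loaded, so start the photometer: with your fingertips push its lid shut, flip the blue lock lever on the lid forward (towards the instrument's front) past centre until it snaps down into its locked position, then press the green start key and let it spring back. This is all pushing: lift or carry nothing, keep off the red stop key, and leave the cuvettes, flasks, bottle and tip box where they stand.

Things in the scene. Friction and masses are not known exactly. Their poses are not given: they have to be found in the camera images.
- analyser: White bench photometer, fixed to the bench, 270 (x) x 360 (y) mm, deck 100 mm high. Origin on the bench, 150 mm behind its front face and 120 mm before its rear face, half-way across; its x axis points from the front (robot's side) to the rear, y to the left, z up. The lid is over the left part (lid centre line at y = +72 mm); the right part carries a sloping screen rising to 140 mm (y -178 to -34 mm, x -70 to +120 mm) with two keys before it.
- lid (a joint): Angle of the white lid, rad: 0 shut (level), grows as it opens up and back about its rear edge; stop at 1.75; starts 1.3 to 1.7 (standing open). The hinge is stiff: the lid stays where left above about 0.8 rad, moves with under 4 N at its edge, and sinks softly shut by itself below about 0.65 rad.
- lid_hinge (a point): Centre of the lid's hinge axis (axis along the analyser's y), 104 mm above the bench, fixed to the analyser and with its axes. The lid is a shell 130 mm long from the hinge to its front edge, 200 mm wide (100 mm either side), 26 mm thick: its outer face lies 26 mm off the hinge axis (26 mm above it when shut).
- lid_front (a point): Middle of the lid's front edge on the outer face (the side away from the cuvettes; it faces the rear when open): 130 mm from the hinge axis along the lid and 26 mm off it. Turns with the lid.
- lock_lever (a joint): Angle of the blue lock lever on the lid, rad: 0 unlocked (paddle stands up from the shut lid, leaning 25 degrees back towards the hinge), 2.0 locked (paddle level, pointing to the front, its steel claw under the keeper bar). A spring with dead centre at 1.0 drives it to the nearer stop; 0.2 N m (about 5 N at 40 mm) to start it. Starts at 0.
- lever_pivot (a point): Lever's pivot, on two lugs at the front edge of the lid's middle: 144 mm from the hinge axis along the lid, 30 mm off it (134 mm above the bench when shut); the lugs reach 26 mm either side. Pivot axis along the analyser's y.
- lever_tip (a point): Free end of the paddle, 59 mm from the pivot. The paddle is 34 mm wide, 7 mm thick, with a 4 mm lip at its end. With the lid shut and unlocked: 25 mm behind and 54 mm above the pivot; locked: 59 mm before the pivot at its height, over the deck.
- start_key (a joint): Travel of the green start key, m: 0 up, 0.005 fully down (4 N); springs back. It counts as pressed from 0.003.
- start_key_top (a point): Centre of the top of the green key: round, 22 mm across, in a grey ring 38 mm across; top about 13 mm above the deck (113 mm above the bench), on the right front of the deck. Press straight down.
- stop_key (a joint): Travel of the red stop key, m, as for the green one. Not to be pressed.
- stop_key_top (a point): Centre of the top of the red key, 60 mm to the right of the green one.
- cuvette1: A capped plastic cuvette, 12.5 x 12.5 x 45 mm, loose in a well under the lid, its top 13 mm above the black block (108 mm above the bench). Origin at the middle of its underside. Not to be touched.
- cuvette2: Another capped plastic cuvette, 12.5 x 12.5 x 45 mm, loose in a well under the lid, its top 13 mm above the black block (108 mm above the bench). Origin at the middle of its underside. Not to be touched.
- cuvette3: The third capped plastic cuvette, 12.5 x 12.5 x 45 mm, loose in a well under the lid, its top 13 mm above the black block (108 mm above the bench). Origin at the middle of its underside. Not to be touched.
- flask1: Glass conical flask, 64 mm across at the base, 92 mm tall, loose on the bench in the row on the analyser's right. Origin at the middle of its underside. Not to be moved.
- flask2: Glass conical flask, 64 mm across at the base, 92 mm tall, loose on the bench in the row on the analyser's right. Origin at the middle of its underside. Not to be moved.
- flask3: Glass conical flask, 64 mm across at the base, 92 mm tall, loose on the bench in the row on the analyser's right. Origin at the middle of its underside. Not to be moved.
- reagent: Amber bottle with blue cap, 60 mm across, 130 mm tall, loose, left of the analyser. Origin at the middle of its underside. Not to be moved.
- tip_box: Grey and blue box of pipette tips, 85 x 115 x 58 mm, loose, left of the analyser. Origin at the middle of its underside. Not to be moved.

How it is judged:
By the outcome, as a careful person would: the job done as asked, in the order asked, and still so for the second after the job is handed in, with the robot touching nothing.
It also fails if it takes over 51 s, if anything falls off the work surface, if the arm or the gripper's body presses on something with over 40 N, if the wrist force passes 120 N, or if a joint passes its speed limit or range.

ROBOT

A 6-joint arm with a two-finger parallel gripper is mounted at the origin on the work surface. World frame = base frame: x ahead of the robot, y to its left, z up, the work surface at z = 0. Lengths are in mm, angles in degrees, forces in N, time in s.
With the tool pointing down it reaches from about 350 to 850 mm from the base axis. Payload 8.1 kg.
Tool frame: the origin (TCP) lies on the centre line of the jaws, within the pads' length; the fingertips stand 8 mm ahead of it and the grasp point (between the pads) lies 11 mm behind it; x points along the fingers, z is the direction in which the jaws open and shut, and the axes are right-handed (so a half turn about x gives the same grasp; the last joint's range is limited). The gripper opens to 85 mm and grips with 20 to 120 N. Pads are 22 mm wide; open, the fingers measure 114 mm over their backs; the gripper's body (76 mm by 85 mm) begins 54 mm behind the grasp point. The pads swing forward as they close: fully open they stand 13 mm farther back than shut.
Start: joints at [60.653, 7.471, 85.268, -0, 87.261, -4.893], TCP at [248.356, 546.191, 239.292] pointing down, gripper open.
Joint ranges: [-169.43, 169.43], [-51.17, 129.36], [1.28, 143.12], [-76.62, 256.62], [0, 156.53], [-152.29, 152.29]. Speed limits (degrees/s): [136.94, 136.94, 159.86, 180, 180, 180].

INTERFACE

Orientations are given as [roll, pitch, yaw] about the fixed x, y, z axes, in that order (R = Rz(yaw) Ry(pitch) Rx(roll)).
In Python, from bench import r, vision, order gives the robot as it stands. The module is installed in compiled form; this text tells all that it offers.
- The arm moves only by the shell command python3 -m jog 'ROWS' [FORCE]. ROWS is JSON, a list of rows, each a list of 3 entries, a list of its own where there are three numbers: the shift along the world's x, y, z in m, then the turn, a rotation vector about the world's x, y, z in rad, then the opening, from -1 (shut) to 1 (fully open). A call has 1 to 5 rows; each row is the pose to reach, as a shift and turn from the pose commanded when the call began; what a row does not reach only later rows make up. A row lasts 1/12 s, in which the tool goes at most 41.7 mm and 7.16 degrees, less where a joint would pass 70% of its speed; a pose out of reach is approached as far as the arm can. A call with a gripper value outside its range is refused whole. The fingers move at their own pace and stop on an object; FORCE is the grip in N (left out, the last holds). Time passes only in rows, so rows that repeat a pose let the fingers close. It gives the time, the measured TCP pose, the force and the opening at its end, in the units of the state.
- r.sense(): the state, without advancing time (a new reading comes with each control period).
- vision.snapshot(name): name is "scene" or "side" or "wrist"; returns the picture (480x640x3 uint8, red, green, blue); there is no depth.
- vision.camera_model(name): a dict with "fov_y" (degrees; the focal length in pixels is half the picture's height over the tangent of half this angle, whatever the lens; pixels are square), "cx", "cy" (the principal point, pixels), "world_to_cam" (4x4, takes a point from world to camera coordinates). Camera axes: x right, y down, z forward; pixel columns grow to the right and rows downward; lengths in mm; the calibration is good to about 2 mm. A picture is of the moment at which its call begins: read the wrist's pose just before it. camera_model takes no time and is no camera call; for the wrist camera it gives the pose at the moment of the call.
- order.hand_in(): hands the job in, once; it reports no verdict.
The state is a dict: "time": time; "joint_pos": joint angles; "qd": joint speeds; "joint_efforts": joint torques, N m; "tool_pos": TCP position; "tcp_rot": TCP orientation; "ft_force": force on the tool from outside, world axes, zero at the start; "wrist_torque": the same for the moment, N m; "finger_gap": finger opening in mm.
Only numpy, scipy, OpenCV 4.12 (cv2) and the standard library are available. Lean on these libraries where they do the work, as an engineer would, in place of code of your own. Each camera call takes 0.05 s, during which the arm holds its last target.

## Working session

There is one attempt and no reset: what is moved stays moved. The work goes in short steps, Python scripts to look and compute and a shell command to move; the robot and the scene stay as the last step left them, time stands still between calls to the robot, and variables do not carry over. Pictures are saved under pics/ and viewed, and the job is handed in when it is done.

```bash
mkdir -p pics
cat > h.py <<'E'
from bench import r, vision, order
import numpy as np, cv2, json
def snap(n,f,crop=None,s=1):
    m=vision.camera_model(n); im=vision.snapshot(n)
    cv2.imwrite('pics/raw_'+f+'.png',im[:,:,::-1])
    m={k:(np.array(v).tolist()) for k,v in m.items()}
    json.dump(m,open('pics/'+f+'.json','w'))
    cv2.imwrite('pics/'+f+'.png',im[:,:,::-1])
def M(f): 
    m=json.load(open('pics/'+f+'.json'));m['T']=np.array(m['world_to_cam']);return m
def proj(m,p):
    F=240/np.tan(np.radians(m['fov_y']/2));c=m['T'][:3,:3]@np.array(p,float)+m['T'][:3,3]
    return np.array([m['cx']+F*c[0]/c[2],m['cy']+F*c[1]/c[2]])
def ray(m,u,v):
    F=240/np.tan(np.radians(m['fov_y']/2));d=np.array([(u-m['cx'])/F,(v-m['cy'])/F,1])
    R=m['T'][:3,:3];return -R.T@m['T'][:3,3],R.T@d
def atz(m,u,v,z):
    o,d=ray(m,u,v);return o+d*(z-o[2])/d[2]
E
python3 - <<'E'
from h import *
snap('scene','s0');snap('side','d0');snap('wrist','w0')
for f in('s0','d0','w0'):
    m=M(f);print(f,m['fov_y'],m['cx'],m['cy'],ray(m,320,240))
print(r.sense())
E
```

```text
s0 47.76694885603465 313.0462939451656 245.12694004853685 (array([1431.42935817, -600.62631101,  893.12177168]), array([-0.65499083,  0.52842731, -0.54037548]))
d0 51.00095703912136 317.05506849901707 240.17536697125422 (array([-130.84075853, -769.57113393,  728.21524654]), array([ 0.55514035,  0.67385732, -0.48761653]))
w0 71.57259809061125 324.6394353394275 235.92818220607353 (array([188.78085774, 573.13015843, 372.86215764]), array([ 0.24367691, -0.12753753, -0.96161297]))
{'time': 0.15, 'joint_pos': array([ 6.06552071e+01,  7.50521685e+00,  8.53159082e+01, -1.23193902e-03,
        8.72597064e+01, -4.89387795e+00]), 'qd': array([ 0.05035035, -0.16981879, -0.22872131, -0.09784992, -0.01427093,
        0.03432127]), 'joint_efforts': array([ 6.05528876e-04, -5.70058680e+01, -5.01162171e+01, -2.04926660e-04,
        9.45315493e-03, -3.06934919e-05]), 'tool_pos': array([248.14289195, 545.83704552, 238.47566415]), 'tcp_rot': array([ 175.97823182,   89.91915914, -118.47262336]), 'ft_force': array([-0.32144137,  0.1795366 ,  0.00958828]), 'wrist_torque': array([-0.01189555,  0.01882443, -0.01287294]), 'finger_gap': 85.48717727766285}
```

View pics/s0.png

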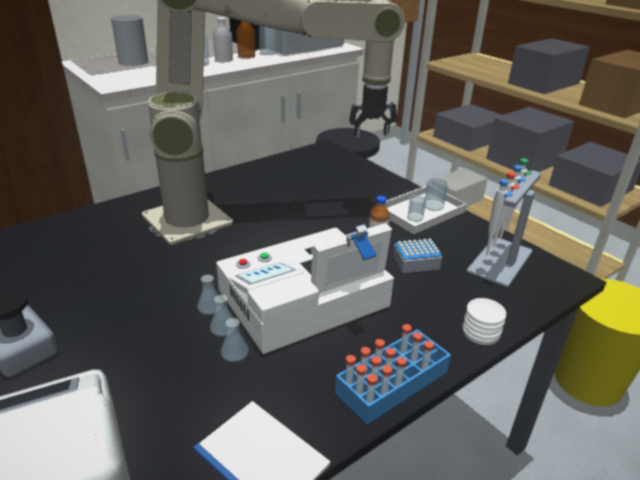

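View pics/d0.png

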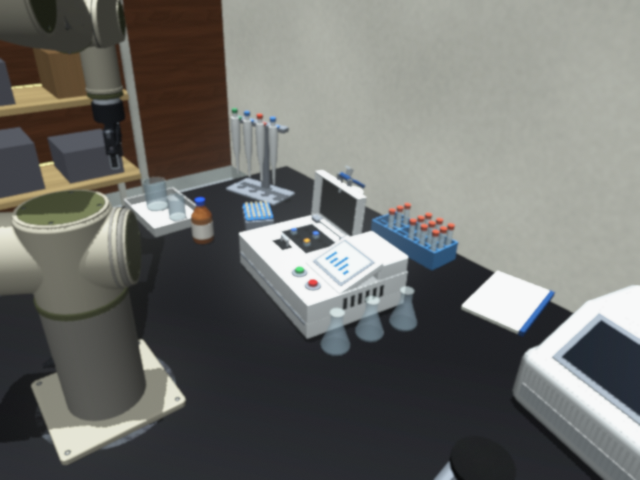

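View pics/w0.png

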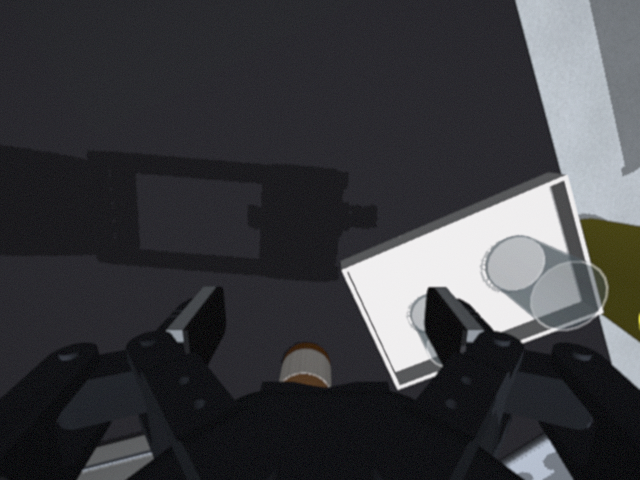

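Run:
```python
from h import *
im=cv2.imread('pics/raw_s0.png')[180:370,190:450];cv2.imwrite('pics/s0c.png',cv2.resize(im,None,fx=3,fy=3,interpolation=2))
im=cv2.imread('pics/raw_d0.png')[160:360,225:425];cv2.imwrite('pics/d0c.png',cv2.resize(im,None,fx=3,fy=3,interpolation=2))
```

```text
(no output)
```

View pics/s0c.png

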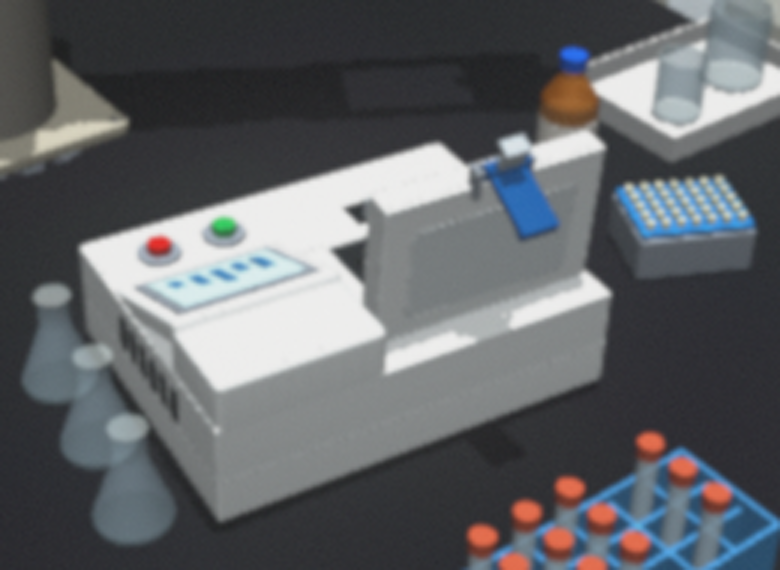

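View pics/d0c.png

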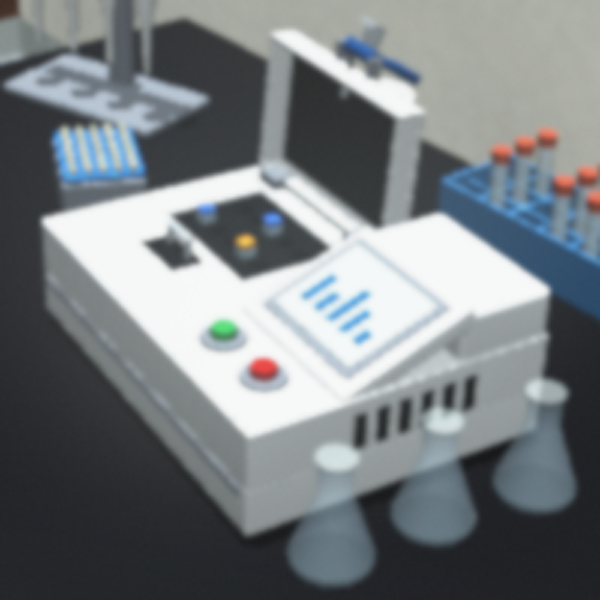

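```bash
cat > fit.py <<'E'
from h import *
from scipy.optimize import least_squares
S=M('s0');D=M('d0')
sc=lambda a,b:np.array([a/3+190,b/3+180]); sd=lambda a,b:np.array([a/3+225,b/3+160])
obs=[(D,(-150,180,100),sd(43,220)),(D,(-150,-180,100),sd(248,437)),(D,(-150,-180,0),sd(248,535)),(D,(120,-178,140),sd(548,290)),
(S,(-150,-180,100),sc(80,247)),(S,(-150,180,100),sc(438,143)),(S,(120,-178,140),sc(220,390)),(S,(120,-180,0),sc(220,521)),(S,(120,180,100),sc(610,293)),(S,(120,180,0),sc(602,378)),(S,(120,-34,140),sc(385,330)),
(D,'g',sd(224,328)),(D,'r',sd(264,368)),(S,'g',sc(223,226)),(S,'r',sc(159,244)),
(S,('l',130,-100,26),sc(383,207)),(S,('l',130,100,26),sc(605,150)),(D,('l',130,100,0),sd(272,36)),(D,('l',130,-100,0),sd(395,118)),(D,('l',130,-100,26),sd(424,108)),(S,('l',130,-100,0),sc(365,198))]
def pt(p,q):
    x,y,yaw,kx,ky,hx,th=p
    if q=='g': q=(kx,ky,113)
    elif q=='r': q=(kx,ky-60,113)
    elif q[0]=='l':
        _,L,yy,o=q; q=(hx-L*np.cos(th)+o*np.sin(th),72+yy,104+L*np.sin(th)+o*np.cos(th))
    c,s=np.cos(yaw),np.sin(yaw); return np.array([x+c*q[0]-s*q[1],y+s*q[0]+c*q[1],q[2]])
if __name__=='__main__':
    f=lambda p:np.concatenate([proj(m,pt(p,q))-o for m,q,o in obs])
    s=least_squares(f,[600,0,0,-100,-80,90,1.4],loss='soft_l1',x_scale=[10,10,.1,10,10,10,.1])
    print(s.x.round(4));print(f(s.x).reshape(-1,2).round(1).tolist())
    p=s.x;np.save('p.npy',p)
    for n,q in dict(green='g',red='r',lid_front=('l',130,0,26),FL=(-150,180,100),piv=('l',144,0,30),hinge=('l',0,0,0)).items(): print(n,pt(p,q).round(1))
    p2=p.copy();p2[6]=0
    print('shut piv',pt(p2,('l',144,0,30)).round(1))
E
python3 fit.py
```

```text
[ 5.657343e+02  5.847420e+01 -1.299000e-01 -1.056207e+02 -6.623900e+01
  1.119226e+02  1.262500e+00]
[[0.0, -1.6], [0.4, -1.7], [-0.4, 2.8], [2.2, -1.3], [-0.8, -1.8], [0.3, -1.3], [-1.8, -1.2], [-0.8, 2.7], [0.8, -0.8], [-0.7, 2.2], [1.3, -0.8], [0.4, -1.8], [0.5, -2.2], [-0.5, -2.1], [-0.8, -1.9], [0.3, -0.8], [-0.1, -3.7], [-0.4, 0.5], [1.3, 0.8], [0.3, -0.8], [0.7, -0.2]]
green [452.4   6.5 113. ]
red [444.7 -53.  113. ]
lid_front [671.5 117.3 235.8]
FL [440.3 256.4 100. ]
piv [671.1 117.3 250.3]
hinge [686.  115.4 104. ]
shut piv [543.3 134.  134. ]
```

```bash
sed -i "s/^def pt/obs=[o for o in obs if not (len(o[1])==3 and o[1][2]==0)]\ndef pt/" fit.py; python3 fit.py
```

```text
[ 5.655068e+02  5.751940e+01 -1.325000e-01 -1.052676e+02 -6.555230e+01
  1.103118e+02  1.277100e+00]
[[0.2, -1.5], [0.3, -1.5], [2.4, -1.0], [-1.1, -1.9], [0.2, -1.2], [-2.4, -1.2], [0.4, -0.6], [0.7, -0.6], [0.5, -1.8], [0.4, -2.2], [-0.5, -2.1], [-0.8, -1.9], [-0.1, -0.7], [-0.4, -3.5], [-0.0, 0.4], [1.6, 0.8], [0.7, -0.7], [0.2, -0.3]]
green [452.5   6.5 113. ]
red [444.6 -53.  113. ]
lid_front [671.7 116.  236. ]
FL [440.6 255.8 100. ]
piv [671.5 116.  250.5]
hinge [684.4 114.3 104. ]
shut piv [541.6 133.3 134. ]
```

```bash
python3 -m jog '[[[0,0,0.03],[0,0,0.1],-1],[[0.02,-0.03,0.06],[0,0,0.2],-1],[[0.04,-0.06,0.08],[0,0,0.29],-1],[[0.05,-0.09,0.10],[0,0,0.29],-1],[[0.06,-0.12,0.12],[0,0,0.29],-1]]'; python3 -m jog '[[[0.01,-0.04,0.0],[0,0,0],-1],[[0.03,-0.075,0.0],[0,0,0],-1],[[0.05,-0.11,0.01],[0,0,0],-1],[[0.06,-0.15,0.02],[0,0,0],-1],[[0.06,-0.17,0.02],[0,0,0],-1]]'
python3 - <<'E'
from h import *
s=r.sense();print(s['time'],s['tool_pos'],s['tcp_rot'],s['finger_gap'])
snap('wrist','w1')
E
```

```text
time: 0.57
tool_pos: [308.9, 424.6, 360.2]
tcp_rot: [-148.9, 90.0, -66.7]
ft_force: [0.5, -0.1, -0.2]
finger_gap: 25.5
time: 0.98
tool_pos: [369.9, 253.0, 380.9]
tcp_rot: [-89.7, 89.9, -7.7]
ft_force: [0.3, 0.2, 0.4]
finger_gap: 0.1
0.9833 [369.90278706 252.95245376 380.92620441] [-89.7117268   89.85743611  -7.69359262] 0.05770986933372594
```

View pics/w1.png

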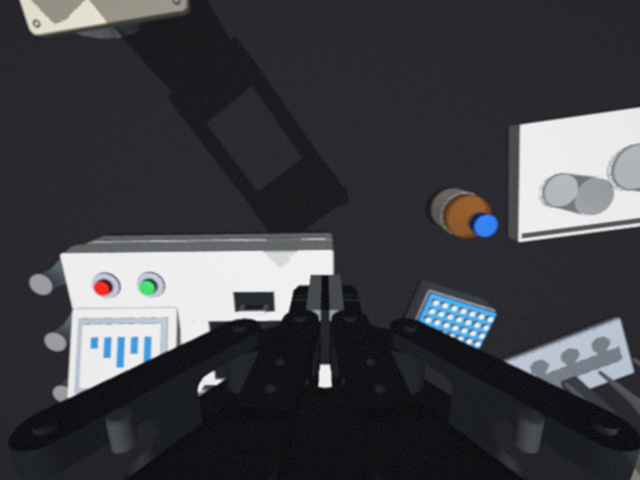

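Run:
```python
from h import *
m=M('w1');print(ray(m,320,240))
im=cv2.imread('pics/raw_w1.png')[220:420,40:360];cv2.imwrite('pics/w1c.png',cv2.resize(im,(800,500),interpolation=2))
```

```text
(array([304.83541318, 261.98169407, 515.2839848 ]), array([ 0.27246291, -0.05228994, -0.96092324]))
```

View pics/w1c.png

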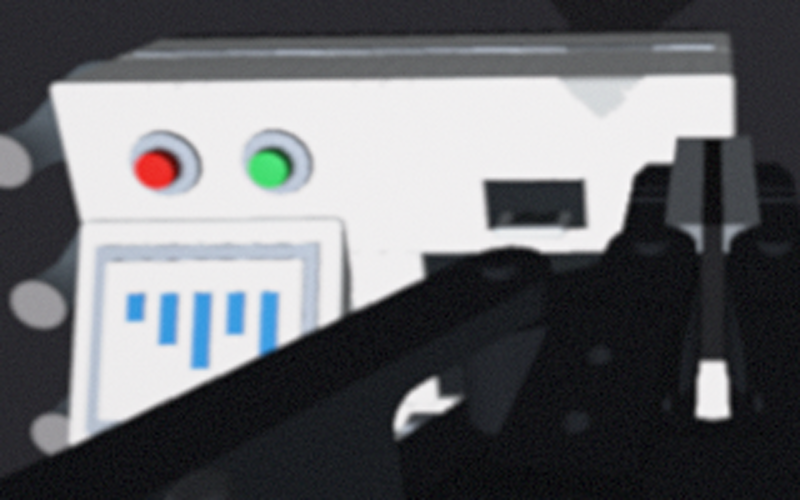

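```bash
sed -i "s/^obs=\[o for/W=M('w1');sw=lambda a,b:np.array([a\/2.5+40-.3,b\/2.5+220-.3])\nobs+=[(W,(-150,-180,100),sw(52,87)),(W,(-150,180,100),sw(734,76)),(W,'g',sw(269,169)),(W,'r',sw(156,171))]\nobs=[o for/" fit.py; python3 fit.py
python3 - <<'E'
from h import *
W=M('w1')
sw=lambda a,b:np.array([a/2.5+40-.3,b/2.5+220-.3])
for q,z in (((269,169),113),((156,171),113),((52,87),100),((734,76),100),((537,205),100)): print(atz(W,*sw(*q),z).round(1))
E
```

```text
[ 5.657669e+02  5.758750e+01 -1.268000e-01 -1.063587e+02 -6.444070e+01
  1.107057e+02  1.272900e+00]
[[0.1, -1.4], [1.0, -1.4], [2.6, -1.3], [-1.2, -1.5], [-0.2, -1.3], [-1.8, -1.0], [0.5, -0.8], [1.1, -0.6], [0.2, -1.9], [0.2, -2.3], [-0.3, -2.3], [-0.6, -2.0], [0.2, -0.7], [-0.4, -3.8], [-0.4, 0.4], [1.6, 0.8], [0.6, -0.8], [0.5, -0.3], [-0.9, -0.8], [0.4, 0.8], [0.1, 0.3], [-0.4, -0.0]]
green [452.1   7.1 113. ]
red [444.5 -52.4 113. ]
lid_front [671.5 116.7 235.9]
FL [439.7 255.1 100. ]
piv [671.2 116.7 250.5]
hinge [684.7 115.  104. ]
shut piv [541.8 133.2 134. ]
[451.7   7.1 113. ]
[444.7 -51.9 113. ]
[ 395.4 -101.3  100. ]
[438.6 254.7 100. ]
[497.3 138.2 100. ]
```

```bash
python3 -m jog '[[[0.04,-0.008,0.0],[0,0,0],-1],[[0.08,-0.016,0.0],[0,0,0],-1],[[0.12,-0.024,0.0],[0,0,0],-1],[[0.16,-0.032,0.0],[0,0,0],-1],[[0.20,-0.04,0.0],[0,0,0],-1]]'; python3 -m jog '[[[0.04,-0.008,0.0],[0,0,0],-1],[[0.08,-0.016,0.0],[0,0,0],-1],[[0.12,-0.024,0.0],[0,0,0],-1],[[0.16,-0.033,0.0],[0,0,0],-1],[[0.17,-0.033,0.0],[0,0,0],-1]]'
python3 - <<'E'
from h import *
snap('scene','s1');snap('side','d1')
im=cv2.imread('pics/raw_s1.png')[100:370,220:520];a=cv2.resize(im,None,fx=2,fy=2,interpolation=2)
im=cv2.imread('pics/raw_d1.png')[60:330,200:300+100];b=cv2.resize(im,None,fx=2,fy=2,interpolation=2)
cv2.imwrite('pics/s1c.png',a);cv2.imwrite('pics/d1c.png',b)
E
```

```text
time: 1.45
tool_pos: [570.0, 215.5, 378.8]
tcp_rot: [92.8, 90.0, 174.9]
ft_force: [0.4, 1.0, 0.6]
finger_gap: 0.2
time: 1.87
tool_pos: [741.9, 180.3, 372.8]
tcp_rot: [116.5, 89.6, -161.5]
ft_force: [-0.9, -0.6, -0.7]
finger_gap: 0.3
```

View pics/s1c.png

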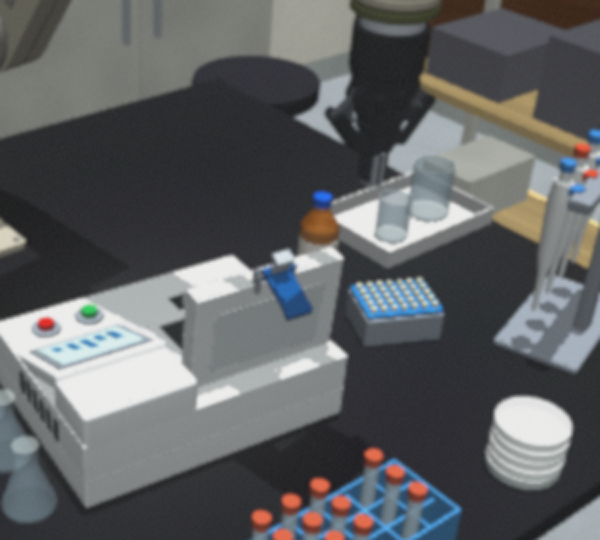

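View pics/d1c.png

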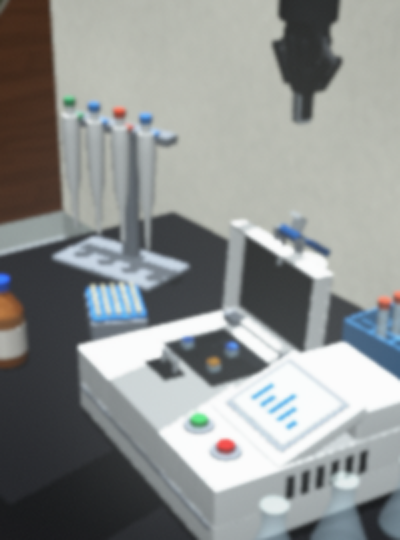

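```bash
python3 -m jog '[[[0,0.003,-0.04],[0,0,0],-1],[[0,0.003,-0.08],[0,0,0],-1],[[0,0.003,-0.12],[0,0,0],-1],[[0,0.003,-0.155],[0,0,0],-1],[[0,0.003,-0.155],[0,0,0],-1]]'
python3 - <<'E'
from h import *
print(r.sense()['tool_pos'],r.sense()['ft_force'])
snap('scene','s2');snap('side','d2')
im=cv2.imread('pics/raw_s2.png')[140:340,270:450];a=cv2.resize(im,None,fx=3,fy=3,interpolation=2)
im=cv2.imread('pics/raw_d2.png')[100:300,230:430];b=cv2.resize(im,None,fx=3,fy=3,interpolation=2)
cv2.imwrite('pics/s2c.png',a);cv2.imwrite('pics/d2c.png',b)
p=r.sense()['tool_pos']-[0,0,8]
print(proj(M('s2'),p),proj(M('d2'),p))
E
```

```text
time: 2.38
tool_pos: [732.9, 186.1, 213.4]
tcp_rot: [107.5, 89.1, -170.3]
ft_force: [-1.4, 0.7, -2.8]
finger_gap: -0.3
[732.85582874 186.0913024  213.43768276] [-1.43306541  0.73065265 -2.77352496]
[397.24293864 247.47284727] [344.69453143 174.42694818]
```

View pics/s2c.png

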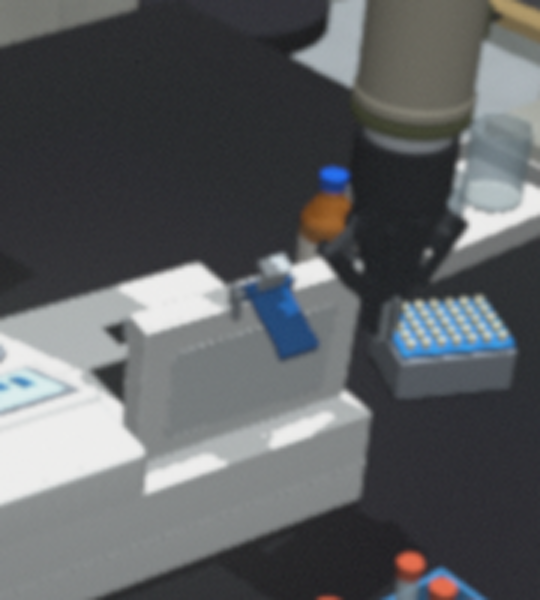

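View pics/d2c.png

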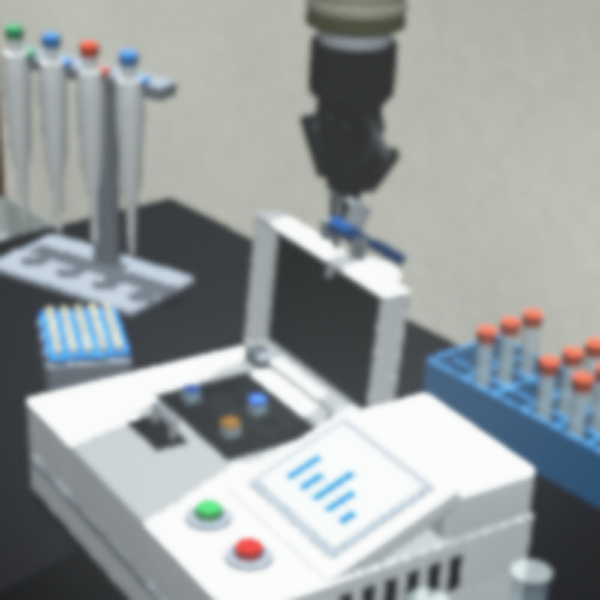

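```bash
python3 -m jog '[[[-0.01,0.001,0],[0,0,0],-1],[[-0.02,0.002,0],[0,0,0],-1],[[-0.03,0.003,0],[0,0,0],-1],[[-0.036,0.004,0],[0,0,0],-1],[[-0.042,0.005,-0.001],[0,0,0],-1]]';python3 -m jog '[[[-0.006,0.001,0],[0,0,0],-1],[[-0.012,0.0015,-0.001],[0,0,0],-1],[[-0.018,0.002,-0.002],[0,0,0],-1],[[-0.024,0.003,-0.003],[0,0,0],-1],[[-0.03,0.004,-0.004],[0,0,0],-1]]'
python3 - <<'E'
from h import *
print(r.sense()['tool_pos'],r.sense()['ft_force'])
snap('scene','s3');snap('side','d3')
im=cv2.imread('pics/raw_s3.png')[140:340,270:450];a=cv2.resize(im,None,fx=2,fy=2,interpolation=2)
im=cv2.imread('pics/raw_d3.png')[100:300,230:430];b=cv2.resize(im,None,fx=2,fy=2,interpolation=2)
cv2.imwrite('pics/x3.png',np.hstack([a,b]))
E
```

```text
time: 2.9
tool_pos: [697.7, 191.9, 228.6]
tcp_rot: [-70.5, 89.6, 11.6]
ft_force: [-0.1, -0.4, 0.6]
finger_gap: -0.1
time: 3.32
tool_pos: [666.1, 195.1, 219.5]
tcp_rot: [-82.6, 90.0, -0.5]
ft_force: [3.0, 0.2, 2.3]
finger_gap: 0.0
[666.10433215 195.10626468 219.51377849] [3.00894232 0.2203339  2.28990546]
```

View pics/x3.png

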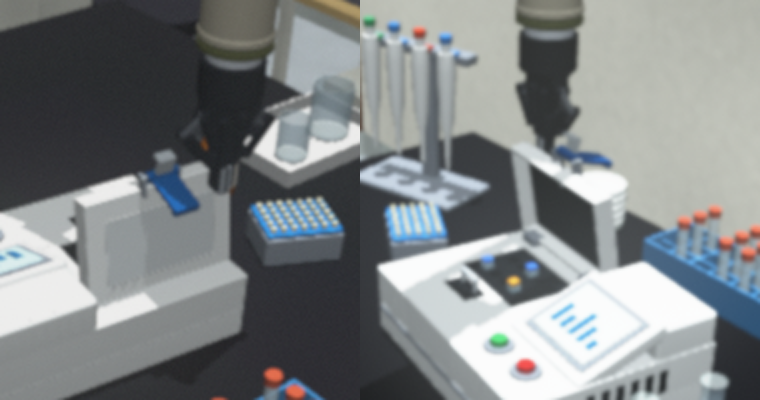

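```bash
python3 -m jog '[[[-0.006,0.001,-0.003],[0,0,0],-1],[[-0.012,0.0015,-0.006],[0,0,0],-1],[[-0.018,0.002,-0.009],[0,0,0],-1],[[-0.024,0.003,-0.012],[0,0,0],-1],[[-0.03,0.004,-0.015],[0,0,0],-1]]';python3 -m jog '[[[-0.006,0.001,-0.005],[0,0,0],-1],[[-0.012,0.0015,-0.01],[0,0,0],-1],[[-0.018,0.002,-0.015],[0,0,0],-1],[[-0.022,0.003,-0.02],[0,0,0],-1],[[-0.026,0.003,-0.025],[0,0,0],-1]]'
python3 - <<'E'
from h import *
print(r.sense()['tool_pos'],r.sense()['ft_force'])
snap('scene','s3');snap('side','d3')
im=cv2.imread('pics/raw_s3.png')[140:340,270:450];a=cv2.resize(im,None,fx=2,fy=2,interpolation=2)
im=cv2.imread('pics/raw_d3.png')[100:300,230:430];b=cv2.resize(im,None,fx=2,fy=2,interpolation=2)
cv2.imwrite('pics/x4.png',np.hstack([a,b]))
E
```

```text
time: 3.83
tool_pos: [635.5, 199.2, 203.8]
tcp_rot: [109.7, 90.0, -168.2]
ft_force: [1.1, -1.5, 2.8]
finger_gap: -0.1
time: 4.25
tool_pos: [609.4, 202.4, 178.4]
tcp_rot: [99.0, 89.9, -178.8]
ft_force: [-0.0, 0.6, 2.6]
finger_gap: -0.1
[609.43876144 202.4053433  178.37172517] [-0.0368193   0.58711864  2.55972335]
```

View pics/x4.png

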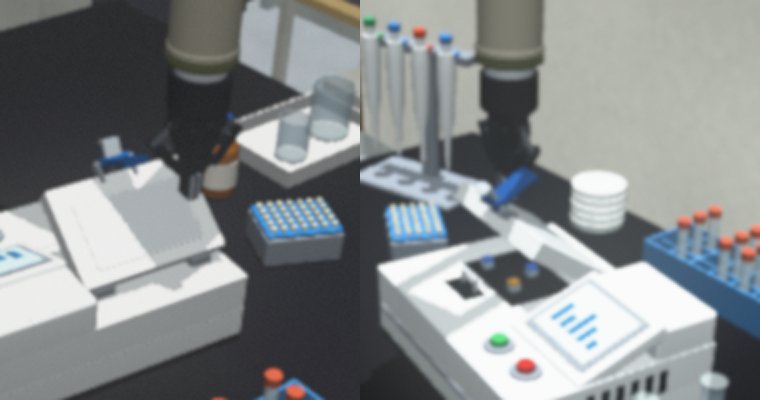

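```bash
python3 -m jog '[[[0,0,0.03],[0,0,0],-1],[[0,0,0.06],[0,0,0],-1],[[0.002,-0.02,0.08],[0,0,0],-1],[[0.002,-0.05,0.08],[0,0,0],-1],[[0.002,-0.076,0.08],[0,0,0],-1]]';python3 -m jog '[[[0,0,0],[0,0,0],-1],[[0,0,0],[0,0,0],-1],[[0,0,0],[0,0,0],-1],[[0,0,0],[0,0,0],-1],[[0,0,0],[0,0,0],-1]]'
python3 - <<'E'
from h import *
print(r.sense()['tool_pos'],r.sense()['ft_force'])
snap('scene','s5');snap('side','d5')
im=cv2.imread('pics/raw_s5.png')[170:320,230:420];a=cv2.resize(im,None,fx=4,fy=4,interpolation=2)
im=cv2.imread('pics/raw_d5.png')[100:300,230:430];b=cv2.resize(im,None,fx=3,fy=3,interpolation=2)
cv2.imwrite('pics/x5s.png',a);cv2.imwrite('pics/x5d.png',b)
E
```

```text
time: 4.77
tool_pos: [613.4, 125.6, 261.6]
tcp_rot: [-79.7, 89.8, 2.6]
ft_force: [0.3, -1.2, -0.4]
finger_gap: 0.4
time: 5.18
tool_pos: [612.2, 127.2, 258.9]
tcp_rot: [84.0, 90.0, 166.2]
ft_force: [-0.8, 0.2, -0.3]
finger_gap: 0.2
[612.17479264 127.20905458 258.904382  ] [-0.82648936  0.18709155 -0.28736762]
```

View pics/x5s.png

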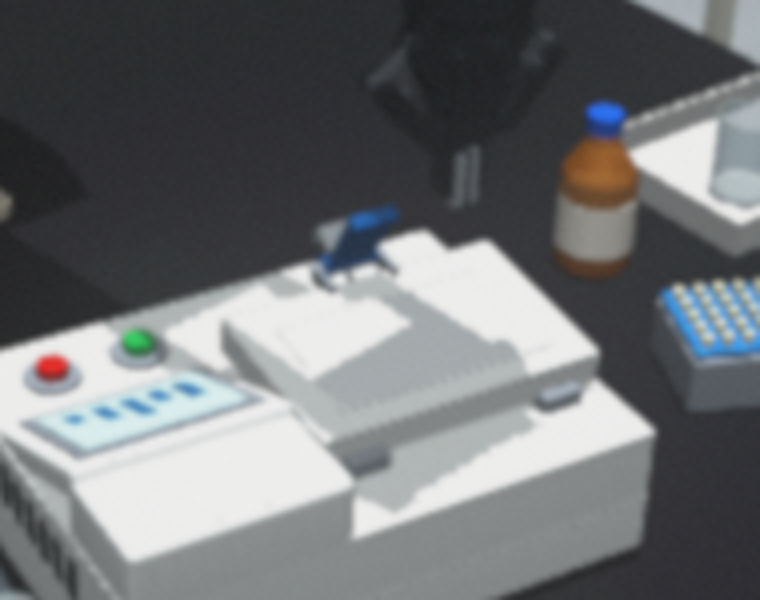

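View pics/x5d.png

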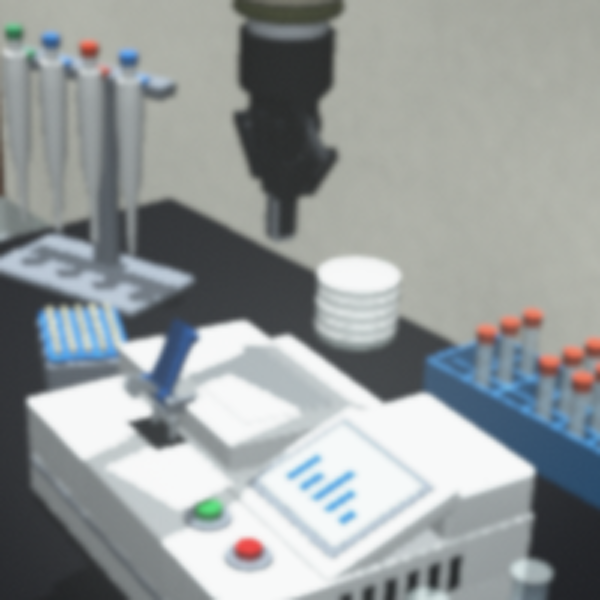

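Run:
```python
from fit import *
p=np.load('p.npy')
S=M('s5');D=M('d5')
def tip(th): # lever at 0
    return pt(np.r_[p[:6],th],('l',119,0,84))
for th in(0,.05,.1,.2):
    P=[tip(th)]+[pt(np.r_[p[:6],th],('l',130,y,26)) for y in(100,-100)]
    print(th,tip(th).round(0),[((proj(S,q)-[230,170])*4).round(0).tolist() for q in P],[((proj(D,q)-[230,100])*3).round(0).tolist() for q in P])
```

```text
0 [567. 130. 188.] [[403.0, 252.0], [521.0, 281.0], [251.0, 364.0]] [[233.0, 319.0], [165.0, 337.0], [282.0, 435.0]]
0.05 [571. 130. 194.] [[407.0, 247.0], [523.0, 274.0], [252.0, 357.0]] [[237.0, 311.0], [167.0, 331.0], [284.0, 427.0]]
0.1 [576. 129. 199.] [[411.0, 243.0], [525.0, 267.0], [253.0, 349.0]] [[242.0, 304.0], [168.0, 324.0], [286.0, 420.0]]
0.2 [586. 128. 210.] [[421.0, 236.0], [531.0, 254.0], [257.0, 336.0]] [[253.0, 290.0], [173.0, 310.0], [292.0, 405.0]]
```

Run:
```python
from fit import *
p=np.load('p.npy')
S=M('s5');D=M('d5')
a=lambda u,v:np.array([u/4+230-.4,v/4+170-.4]);b=lambda u,v:np.array([u/3+230-.3,v/3+100-.3])
ob=[(S,('l',130,100,26),a(488,240)),(S,('l',130,-100,26),a(225,320)),(S,('l',0,100,26),a(598,352)),(S,('l',119,0,84),a(378,213)),(D,('l',119,0,84),b(184,326))]
f=lambda z:np.concatenate([proj(m,pt(np.r_[p[:5],z],q))-o for m,q,o in ob])
s=least_squares(f,[80,0.05]);print(s.x,f(s.x).reshape(-1,2).round(1))
s=least_squares(lambda z:f([z[0],0]),[80]);print(s.x,f([s.x[0],0]).reshape(-1,2).round(1))
q=np.r_[p[:5],s.x[0],0];np.save('p2.npy',q)
print('tip',pt(q,('l',119,0,84)),'piv',pt(q,('l',144,0,30)),'lockedtip',pt(q,('l',203,0,30)))
```

```text
[6.45111959e+01 4.97989534e-02] [[-0.6  0.7]
 [-1.6  0.3]
 [ 0.3 -0.9]
 [-2.   0.3]
 [ 1.8 -0.8]]
[65.22296251] [[-0.9  2.6]
 [-1.7  2.3]
 [ 0.1 -1.1]
 [-2.8  1.6]
 [ 0.6  1.6]]
tip [521.52601429 135.80972791 188.        ] piv [496.72669232 138.97099821 134.        ] lockedtip [438.20029247 146.43159611 134.        ]
```

```bash
python3 -m jog '[[[-0.02,0.03,0],[0,0,0],-1],[[-0.05,0.06,0],[0,0,0],-1],[[-0.069,0.068,-0.03],[0,0,0],-1],[[-0.069,0.068,-0.065],[0,0,0],-1],[[-0.069,0.068,-0.09],[0,0,0],-1]]';python3 -m jog '[[[0,0,-0.005],[0,0,0],-1],[[0,0,-0.01],[0,0,0],-1],[[0,0,-0.014],[0,0,0],-1],[[0,0,-0.017],[0,0,0],-1]]'; python3 -m jog '[[[0,0,-0.002],[0,0,0],-1],[[0,0,-0.004],[0,0,0],-1]]'
```

```text
time: 5.7
tool_pos: [541.7, 195.8, 167.5]
tcp_rot: [94.6, 90.0, 176.9]
ft_force: [0.4, -1.1, -0.7]
finger_gap: -0.3
time: 6.03
tool_pos: [544.7, 194.4, 153.9]
tcp_rot: [-67.9, 89.8, 14.3]
ft_force: [-0.5, 0.8, 0.2]
finger_gap: 0.1
time: 6.2
tool_pos: [544.4, 194.2, 149.6]
tcp_rot: [-67.9, 89.9, 14.3]
ft_force: [0.7, 1.1, 0.3]
finger_gap: 0.1
```

```bash
for i in 1 2 3; do python3 -m jog '[[[0,0,-0.002],[0,0,0],-1],[[0,0,-0.004],[0,0,0],-1]]' | egrep 'pos|force'; done
```

```text
tool_pos: [543.8, 194.2, 144.8]
ft_force: [-0.0, -0.5, 0.1]
tool_pos: [543.4, 194.2, 140.3]
ft_force: [0.3, 0.0, 0.2]
tool_pos: [543.5, 194.3, 137.8]
ft_force: [-12.2, -3.2, 25.6]
```

```bash
python3 -m jog '[[[0,0,0.035],[0,0,0],-1],[[0,0,0.075],[0,0,0],-1],[[0.01,-0.01,0.11],[0,0,0],-1],[[0.018,-0.04,0.11],[0,0,0],-1],[[0.018,-0.063,0.11],[0,0,0],-1]]';python3 -m jog '[[[0,0,-0.02],[0,0,0],-1],[[0,0,-0.04],[0,0,0],-1],[[0,0,-0.06],[0,0,0],-1],[[0,0,-0.072],[0,0,0],-1],[[0,0,-0.072],[0,0,0],-1]]'
python3 - <<'E'
from h import *
print(r.sense()['tool_pos'],r.sense()['ft_force'])
snap('scene','s6');snap('side','d6')
im=cv2.imread('pics/raw_s6.png')[170:320,250:400];a=cv2.resize(im,(400,400),interpolation=2)
im=cv2.imread('pics/raw_d6.png')[150:300,230:380];b=cv2.resize(im,(400,400),interpolation=2)
cv2.imwrite('pics/x6.png',np.hstack([a,b]))
E
```

```text
time: 7.12
tool_pos: [564.1, 130.7, 250.2]
tcp_rot: [-78.8, 89.6, 3.5]
ft_force: [1.1, -0.1, -0.4]
finger_gap: -0.3
time: 7.53
tool_pos: [559.3, 130.8, 170.6]
tcp_rot: [106.2, 89.7, -171.6]
ft_force: [-0.1, -0.0, -0.2]
finger_gap: -0.4
[559.25493915 130.84194734 170.58382886] [-0.12665454 -0.03456768 -0.23831352]
```

View pics/x6.png

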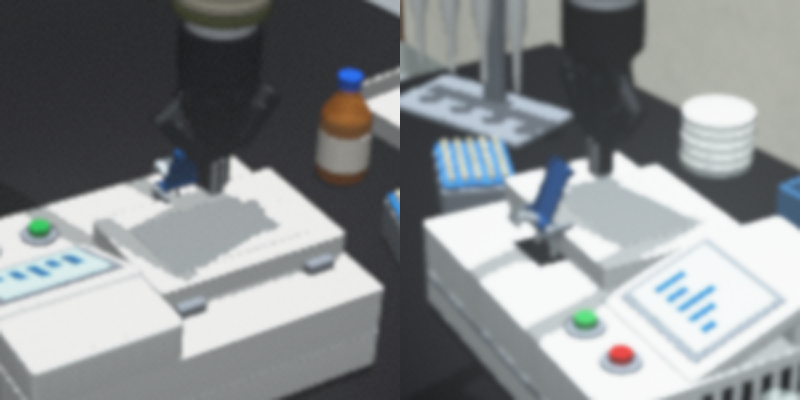

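```bash
python3 -m jog '[[[-0.01,0.0013,0],[0,0,0],-1],[[-0.018,0.0023,0],[0,0,0],-1],[[-0.024,0.003,0],[0,0,0],-1],[[-0.03,0.004,0],[0,0,0],-1],[[-0.036,0.005,0],[0,0,0],-1]]';python3 -m jog '[[[-0.006,0.001,0],[0,0,0],-1],[[-0.012,0.0015,0],[0,0,0],-1],[[-0.018,0.002,0],[0,0,0],-1],[[-0.024,0.003,0],[0,0,0],-1],[[-0.03,0.004,0],[0,0,0],-1]]'; python3 -m jog '[[[-0.006,0.001,0],[0,0,0],-1],[[-0.012,0.0015,0],[0,0,0],-1],[[-0.017,0.002,0],[0,0,0],-1],[[-0.017,0.002,0],[0,0,0],-1]]'
python3 - <<'E'
from h import *
print(r.sense()['tool_pos'],r.sense()['ft_force'])
snap('scene','s7');snap('side','d7')
im=cv2.imread('pics/raw_s7.png')[170:320,250:400];a=cv2.resize(im,(400,400),interpolation=2)
im=cv2.imread('pics/raw_d7.png')[150:300,230:380];b=cv2.resize(im,(400,400),interpolation=2)
cv2.imwrite('pics/x7.png',np.hstack([a,b]))
E
```

```text
time: 8.05
tool_pos: [527.7, 136.3, 177.3]
tcp_rot: [-80.0, 89.6, 2.2]
ft_force: [6.2, -0.6, 5.6]
finger_gap: -0.1
time: 8.47
tool_pos: [495.0, 140.2, 174.6]
tcp_rot: [-86.1, 90.0, -3.9]
ft_force: [3.7, -0.6, -0.1]
finger_gap: 0.0
time: 8.8
tool_pos: [476.7, 142.4, 173.6]
tcp_rot: [101.0, 89.9, -176.8]
ft_force: [-0.4, 0.9, -0.8]
finger_gap: 0.2
[476.72776761 142.36288365 173.59402051] [-0.41351271  0.85868398 -0.80606984]
```

View pics/x7.png

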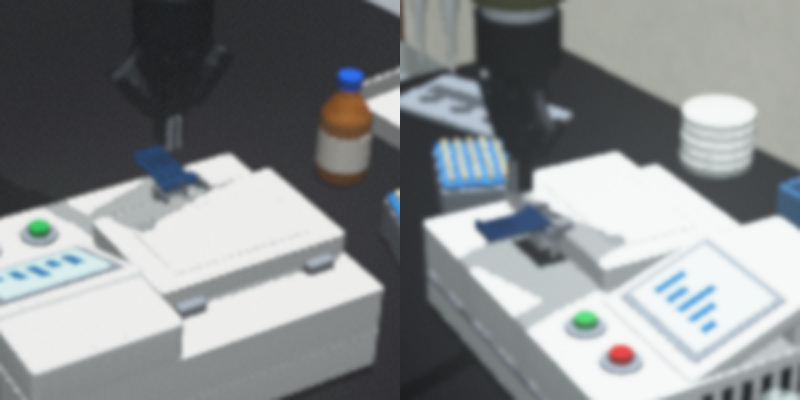

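```bash
python3 -m jog '[[[-0.018,0.002,0],[0,0,0],-1],[[-0.018,0.002,-0.01],[0,0,0],-1],[[-0.018,0.002,-0.018],[0,0,0],-1],[[-0.018,0.002,-0.018],[0,0,0],-1]]'; for i in 1 2 ; do python3 -m jog '[[[0,0,-0.002],[0,0,0],-1],[[0,0,-0.004],[0,0,0],-1]]' | egrep 'pos|force'; done;  for i in 1 2 3; do python3 -m jog '[[[0,0,-0.002],[0,0,0],-1]]' | egrep 'pos|force'; done
```

```text
time: 9.23
tool_pos: [459.4, 143.9, 153.9]
tcp_rot: [110.5, 89.8, -167.4]
ft_force: [-0.2, 0.4, 0.2]
finger_gap: 0.2
tool_pos: [460.7, 144.1, 152.1]
ft_force: [-0.4, -0.5, -0.5]
tool_pos: [460.7, 144.2, 148.3]
ft_force: [-0.7, -0.5, 0.6]
tool_pos: [460.6, 144.1, 146.3]
ft_force: [-1.3, -0.7, 6.1]
tool_pos: [460.7, 144.3, 145.7]
ft_force: [-11.5, -2.2, 26.6]
tool_pos: [460.8, 144.4, 145.3]
ft_force: [-18.9, -3.5, 39.2]
```

```bash
python3 -m jog '[[[0,0,0.03],[0,0,0],-1],[[0,-0.03,0.055],[0,0,0],-1],[[-0.003,-0.07,0.055],[0,0,0],-1],[[-0.006,-0.11,0.055],[0,0,0],-1],[[-0.009,-0.137,0.05],[0,0,0],-1]]';python3 -m jog '[[[0,0,0],[0,0,0],-1],[[0,0,-0.02],[0,0,0],-1],[[0,0,-0.04],[0,0,0],-1],[[0,0,-0.05],[0,0,0],-1],[[0,0,-0.05],[0,0,0],-1]]'
python3 - <<'E'
from h import *
print(r.sense()['tool_pos'],r.sense()['ft_force'])
snap('scene','s8');snap('side','d8');snap('wrist','w8')
im=cv2.imread('pics/raw_s8.png')[170:320,220:370];a=cv2.resize(im,(400,400),interpolation=2)
im=cv2.imread('pics/raw_d8.png')[180:330,230:380];b=cv2.resize(im,(400,400),interpolation=2)
cv2.imwrite('pics/x8.png',np.hstack([a,b]))
E
```

```text
time: 10.23
tool_pos: [452.1, 4.7, 194.1]
tcp_rot: [-102.5, 89.8, -20.3]
ft_force: [0.1, -0.4, -0.1]
finger_gap: -0.2
time: 10.65
tool_pos: [449.5, 7.6, 139.6]
tcp_rot: [91.0, 89.7, 173.1]
ft_force: [0.2, 0.3, -0.7]
finger_gap: -0.1
[449.47849523   7.59386662 139.58231072] [ 0.20624158  0.27749524 -0.68864075]
```

View pics/x8.png

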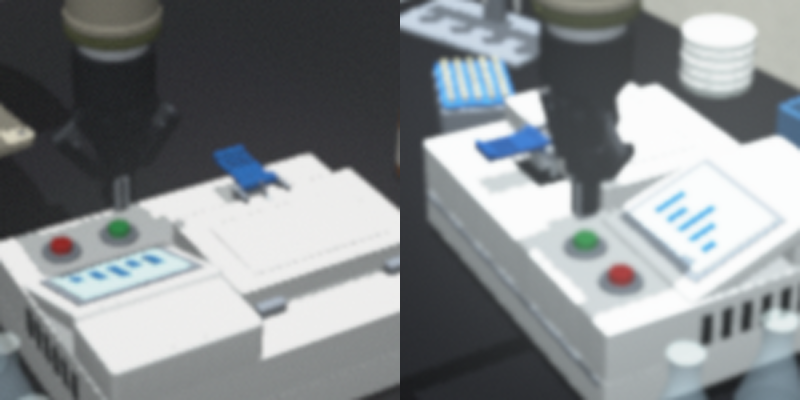

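View pics/w8.png

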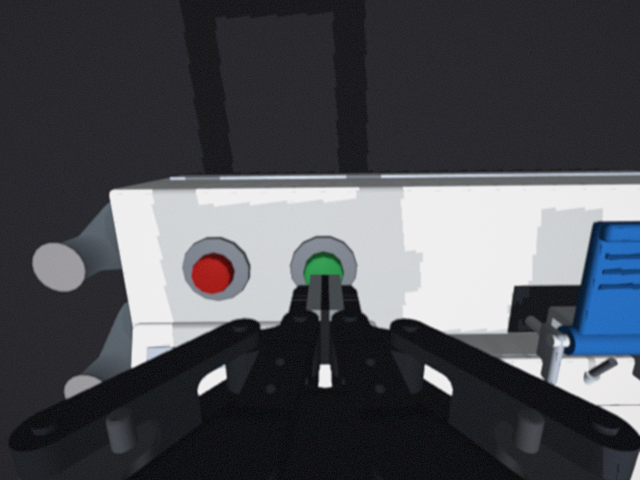

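```bash
python3 -m jog '[[[0.002,0,-0.005],[0,0,0],-1],[[0.002,0,-0.01],[0,0,0],-1],[[0.002,0,-0.014],[0,0,0],-1]]'; for i in 1 2 3; do python3 -m jog '[[[0,0,-0.002],[0,0,0],-1]]' | egrep 'pos|force'; done
```

```text
time: 11.05
tool_pos: [453.8, 7.3, 128.4]
tcp_rot: [-87.3, 89.9, -5.1]
ft_force: [-0.1, -0.6, -0.5]
finger_gap: 0.1
tool_pos: [453.1, 7.3, 125.7]
ft_force: [0.5, -0.2, -0.2]
tool_pos: [453.2, 7.3, 123.9]
ft_force: [-0.2, 0.0, 0.7]
tool_pos: [453.3, 7.2, 122.1]
ft_force: [-0.9, -0.1, 0.3]
```

```bash
for i in 1 2 3; do python3 -m jog '[[[0,0,-0.0015],[0,0,0],-1]]' | egrep 'pos|force'; done
```

```text
tool_pos: [453.3, 7.2, 120.6]
ft_force: [-1.6, 0.6, 1.3]
tool_pos: [453.3, 7.2, 119.3]
ft_force: [-2.0, 0.3, 2.1]
tool_pos: [453.3, 7.2, 117.8]
ft_force: [-2.1, 0.3, 2.7]
```

```bash
for i in 1 2; do python3 -m jog '[[[0,0,-0.001],[0,0,0],-1]]' | egrep 'pos|force'; done
```

```text
tool_pos: [453.3, 7.2, 116.8]
ft_force: [-1.7, -0.1, 3.0]
tool_pos: [453.4, 7.2, 115.9]
ft_force: [-2.9, 1.0, 9.5]
```

```bash
python3 -m jog '[[[0,0,0.01],[0,0,0],-1],[[0,0,0.03],[0,0,0],-1],[[0,0,0.07],[0,0,0],-1],[[-0.02,0,0.11],[0,0,0],-1],[[-0.05,0,0.15],[0,0,0],-1]]';python3 -m jog '[[[-0.03,0,0.03],[0,0,0],-1],[[-0.04,0,0.04],[0,0,0],-1],[[-0.04,0,0.04],[0,0,0],-1]]'
python3 - <<'E'
from fit import *
print(r.sense()['time'],r.sense()['tool_pos'],r.sense()['ft_force'])
snap('scene','s9');snap('side','d9');snap('wrist','w9')
im=cv2.imread('pics/raw_s9.png')[170:370,190:440];a=cv2.resize(im,(500,400),interpolation=2)
im=cv2.imread('pics/raw_d9.png')[180:360,180:430];b=cv2.resize(im,(750,540),interpolation=2)
cv2.imwrite('pics/x9s.png',a);cv2.imwrite('pics/x9d.png',b)
q=np.load('p2.npy')
t=pt(q,('l',203,0,30));print('locked tip proj',(proj(M('s9'),t)-[190,170])*2,(proj(M('d9'),t)-[180,180])*3)
E
```

```text
time: 12.13
tool_pos: [410.2, 7.1, 259.4]
tcp_rot: [-87.0, 89.9, -4.8]
ft_force: [0.6, 0.2, 0.8]
finger_gap: -0.1
time: 12.38
tool_pos: [370.3, 7.1, 301.6]
tcp_rot: [-89.5, 89.5, -7.3]
ft_force: [-0.3, 0.5, -0.9]
finger_gap: -0.2
12.3833 [370.29821896   7.05878429 301.64238855] [-0.26474475  0.50217412 -0.86730524]
locked tip proj [229.41899626 114.81871947] [243.49707372 171.30631385]
```

View pics/x9s.png

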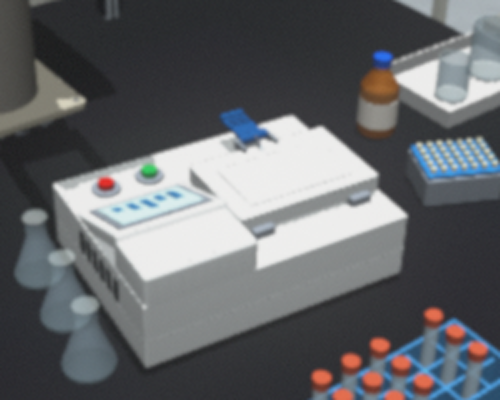

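View pics/x9d.png

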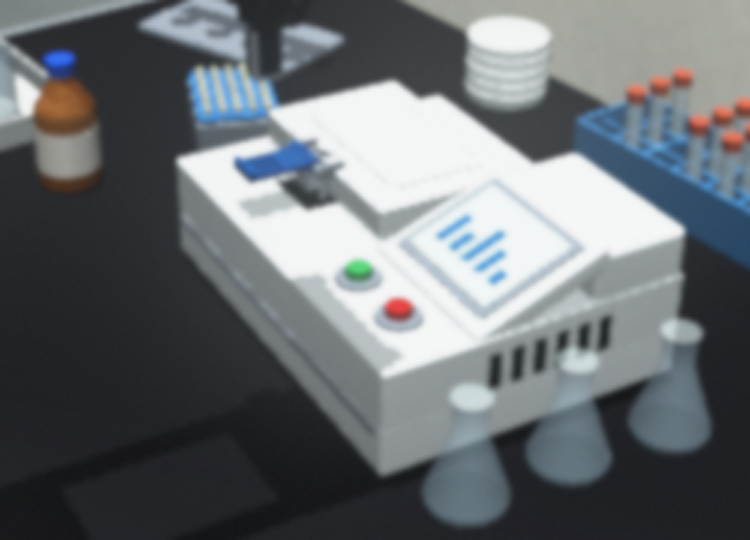

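View pics/w9.png

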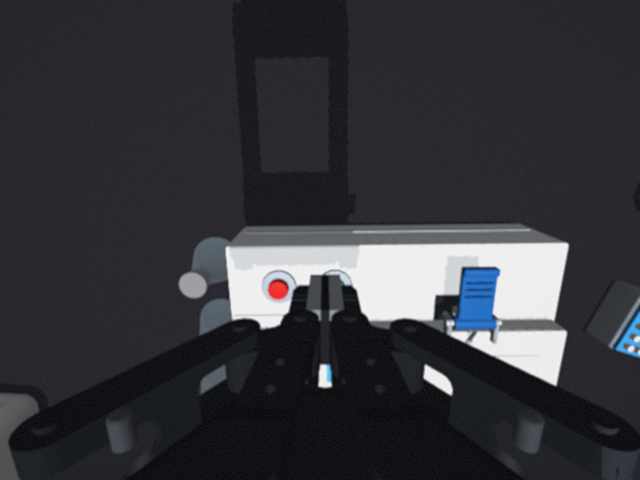

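```bash
python3 -c "
from bench import order
print(order.hand_in())"
```

```text
the job is handed in; nothing more can be done
None
```

I closed the lid, flipped the lock lever forward until it snapped into its locked position, and pressed the green start key. I then backed the arm off and handed the job in at about 12.5 s; no verdict is reported.

- **Lid:** I pushed it from behind until it sank shut by itself. A press on its top met firm contact with the fingertips 130 mm above the bench, the shut height.
- **Lever:** It moved at about 6 N and ran forward. A check press stopped on it at about 138 mm, so the paddle is level. Its tip in the final pictures lies within about 5 enlarged-picture pixels of where the locked position should put it. I did not see the claw under the keeper bar directly.
- **Start key:** It met resistance from about 113 mm and bottomed after about 5 mm. In the last scene and side pictures it is up again.
- **Everything else:** I did not go near the red key, and the flasks, bottle and tip box appear unmoved. The cuvettes were not touched; the shut lid now hides them.

Two readings were off:

- **Lid hinge:** My first estimate was about 45 mm too far back, because lid angle and hinge position were hard to tell apart with the lid open. I corrected it from pictures of the shut lid before working the lever.
- **Lever check press:** It was firmer than needed. The last reading was 39 N vertical (about 44 N in total) through the fingertips, after which I backed off. The 40 N limit is for the arm or gripper body, and the wrist limit is 120 N.

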